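# Refit a push rivet on a microscope lamp unit

### The job

The cover of the microscope's lamp unit lacks one of its four push rivets. Take the push rivet from the spares block, seat it in the empty hole with its centre pin still up and its flange flat on the cover, then gently push the pin down flush with the flange; the cover is brittle, so never press it with more than about 20 N. Leave the other parts and the things on the bench where they are.

Things in the scene. Friction and masses are not known exactly. Their poses are not given: they have to be found in the camera images.
- rivet: loose white nylon push rivet, upright in one of the block's holes: flange 26 mm across, 5 mm thick; shank 14 mm across, 18 mm long, tapering to 9 mm at the foot; on top a plain round centre pin, 12 mm across, 9 to 10 mm proud at first (known by it). About 25 g. Origin at the centre of the flange's underside, z up. Can be taken and carried by the pin, from above, fingertips just over the flange.
- pin (a joint): how far the rivet's centre pin is pushed in, m: 0 = 10 mm proud of the flange, 0.010 = flush with the flange top (hard stop). It slides against a steady friction of about 12 N (does not move below that) and stays where left; once flush the resistance rises steeply.
- pin_top (a point): centre of the top face of the rivet's centre pin (15 mm above the flange's underside when the pin is fully up, 5 mm when flush)
- hole (a point): centre of the mouth of the empty hole, 15 mm across and right through the 12 mm thick cover, in the only corner of the cover without a rivet; free space below. z up, x and y along the cover's edges. The mouth is between 58 and 81 mm above the bench.
- cover: beige cover of the lamp unit, 200 x 160 x 12 mm (x, y, z); origin at the centre of its underside, x and y along its edges. Hole at x = -70, y = -50 mm; the other three corners carry flush white rivets (26 mm across, 5 mm high). Sits loosely on its gasket: at about 8 N it first sinks an unknown 0 to 10 mm and stays down, then is firm, giving 1 mm per 20 N. Cracks above 23 N.
- block: black spares block, fixed, 60 x 190 x 28 mm (x, y, z), origin at the centre of its underside; holes 16 mm across, 22 mm deep in its top at y = -60, 0, 60 mm, in each one part, in any order, its flange on the top. Nothing stands within 60 mm of its long sides.
- screw: white nylon thumb screw in the spares block: same flange, with a flat wing 18 x 7 mm, 11 mm high on it; not wanted. Origin at the centre of its flange's underside
- plug: white nylon blanking plug in the spares block: same flange size, a low 7 mm dome with no pin; not wanted. Origin at the centre of its flange's underside
- bottle: bystander: small amber bottle with a red cap, 44 mm across, 100 mm tall, origin at the centre of its base
- jar: bystander: clear jar, 60 mm across, 70 mm tall, origin at the centre of its base
- driver: bystander: screwdriver lying between the block and the lamp unit, origin at the middle of its underside

How it is judged:
By the outcome, as a careful person would: the job done as asked, in the order asked, and still so for the second after the job is handed in, with the robot touching nothing.
It also fails if it takes over 54 s, if anything falls off the work surface, if the arm or the gripper's body presses on something with over 40 N, if the wrist force passes 120 N, or if a joint passes its speed limit or range.

### The arm

A 6-joint arm with a two-finger parallel gripper is mounted at the origin on the work surface. World frame = base frame: x ahead of the robot, y to its left, z up, the work surface at z = 0. Lengths are in m, angles in degrees, forces in N, time in s.
With the tool pointing down it reaches from about 0.4 to 0.825 m from the base axis. Payload 7 kg.
Tool frame: the origin (TCP) lies on the centre line of the jaws, within the pads' length; the fingertips stand 8 mm ahead of it and the grasp point (between the pads) lies 11 mm behind it; z points along the fingers, y is the line along which they close (so a half turn about z gives the same grasp; the last joint's range is limited). The gripper opens to 88 mm and grips with 3 to 60 N. Pads are 19 mm wide; open, the fingers measure 130 mm over their backs; the gripper's body (78 mm by 193 mm) begins 47 mm behind the grasp point.
Start: joints at [-48.581, 20.546, 0.682, 0, -70.136, -16.507], TCP at [0.284, -0.612, 0.235] pointing down, gripper open.
Joint ranges: [-176.03, 176.03], [-82.01, 121.73], [-58.28, 71.71], [-173.87, 95.51], [-174.79, -0.11], [-173.66, 173.66]. Speed limits (degrees/s): [136.94, 136.94, 172.46, 180, 180, 180].

### API

Orientations are given as [roll, pitch, yaw] about the fixed x, y, z axes, in that order (R = Rz(yaw) Ry(pitch) Rx(roll)).
In Python, from plant import ctrl, vision gives the robot as it stands. The module is installed in compiled form; this text tells all that it offers.
- The arm moves only by the tool move_arm, never from a script. Its argument "moves" is one flat list of numbers, 7 for each row, row after row: the finger opening in cm, from 0 to 8.76, then the shift along the tool's x, y, z in cm, then the turn, a rotation vector about the tool's x, y, z in rad. A call has 1 to 8 rows; each row shifts and turns the commanded pose from where the row before left it, along the tool's axes as they then stand; what a row does not reach is not made up. A row lasts 1/10 s, in which the tool goes at most 50 mm and 8.59 degrees, less where a joint would pass 70% of its speed; a pose out of reach is approached as far as the arm can. A call with a gripper value outside its range is refused whole. The fingers move at their own pace and stop on an object; the grip force is fixed at half the most. Time passes only in rows, so rows that do not move let the fingers close. It gives the time, the measured TCP pose, the force, the opening and the grip force at its end, in the units of the state.
- ctrl.get_obs(): the state, without advancing time (a new reading comes with each control period).
- vision.snapshot(name): name is "side" or "top" or "wrist"; returns (picture, depth): 384x512x3 uint8, red, green, blue; 384x512 float32, m along the optical axis (not along the pixel's ray), 0 where there is no reading.
- vision.camera_model(name): a dict with "vertical_fov" (degrees; the focal length in pixels is half the picture's height over the tangent of half this angle, whatever the lens; pixels are square), "cx", "cy" (the principal point, pixels), "cam_to_world" (4x4, takes a point from camera to world coordinates). Camera axes: x right, y down, z forward; pixel columns grow to the right and rows downward; lengths in m; the calibration is good to about 2 mm. The wrist camera is an equidistant fisheye: a pixel r from the principal point sees the ray r / f radians off the axis. A picture is of the moment at which its call begins: read the wrist's pose just before it. camera_model takes no time and is no camera call; for the wrist camera it gives the pose at the moment of the call.
- ctrl.close_job(): hands the job in; it is judged then, once.
The state is a dict: "clock": time; "joint_pos": joint angles; "qvel": joint speeds; "tau": joint torques, N m; "tool_pos": TCP position; "orientation": TCP orientation; "force": force on the tool from outside, world axes, zero at the start; "moment": the same for the moment, N m; "opening": finger opening in m; "gripper_force": force on a finger pad.
Only numpy, scipy, OpenCV 4.12 (cv2) and the standard library are available. Lean on these libraries where they do the work, as an engineer would, in place of code of your own. Each camera call takes 0.05 s, during which the arm holds its last target. There are 200 camera calls.

## Working session

There is one attempt and no reset: what is moved stays moved. The work goes in short steps, Python scripts to look and compute and a tool call to move; the robot and the scene stay as the last step left them, time stands still between calls to the robot, and variables do not carry over. Pictures are saved under pics/ and viewed, at most 10 in all, crops included, and the job is handed in when it is done.

Besides the shell and the picture viewer there is one more tool, called after "Call:" as name(argument=value, ...) on one line, values as JSON. move_arm: Moves the arm, as the interface text tells. Its arguments: {"type":"object","properties":{"moves":{"type":"array"}},"required":["moves"]}

```bash
mkdir -p pics; cat > h.py <<'E'
import numpy as np, cv2
from plant import ctrl, vision
def save(name,fn):
    m=vision.camera_model(name); p,d=vision.snapshot(name)
    cv2.imwrite('pics/'+fn+'.png',p[:,:,::-1]); np.savez('pics/'+fn,p=p,d=d,T=m['cam_to_world'],c=[m['vertical_fov'],m['cx'],m['cy']],w=name=='wrist')
    return p,d,m
class V:
    def __init__(s,fn):
        z=np.load('pics/'+fn+'.npz'); s.p,s.d,s.T=z['p'],z['d'],z['T']; fov,s.cx,s.cy=z['c']; s.f=192/np.tan(np.radians(fov/2)); s.w=bool(z['w'])
    def ray(s,u,v):
        x=(np.asarray(u,float)-s.cx)/s.f; y=(np.asarray(v,float)-s.cy)/s.f
        if s.w:
            r=np.hypot(x,y)+1e-9; k=np.tan(r)/r; x,y=x*k,y*k
        return np.stack([x,y,np.ones_like(x)],-1)
    def pt(s,u,v):
        d=s.d[np.asarray(v,int),np.asarray(u,int)]
        return (s.ray(u,v)*d[...,None])@s.T[:3,:3].T+s.T[:3,3]
    def atz(s,u,v,z):
        r=s.ray(u,v)@s.T[:3,:3].T; return s.T[:3,3]+r*((z-s.T[2,3])/r[...,2])[...,None]
    def cloud(s):
        v,u=np.mgrid[:384,:512]; return s.pt(u,v)
E
python3 - <<'E'
from h import *
o=ctrl.get_obs(); print(o['clock'],o['tool_pos'],o['orientation'],o['force'],o['opening'])
a=save('top','t0')[0]; b=save('side','s0')[0]
cv2.imwrite('pics/a.png',cv2.resize(a[:,:,::-1],(800,600),interpolation=2)); cv2.imwrite('pics/b.png',cv2.resize(b[:,:,::-1],(800,600),interpolation=2))
for n in ('top','side'): print(V(n[0]+'0').T.round(3).tolist(), V(n[0]+'0').f)
E
```

```text
0.0 [ 0.28410212 -0.61176929  0.2336267 ] [ 1.79905310e+02 -8.31589966e-03 -1.55095380e+02] [ 0.51477613  0.3161772  -0.17537448] 0.087574835035222
[[0.003, -0.991, 0.133, 0.497], [-1.0, -0.001, 0.013, 0.04], [-0.012, -0.133, -0.991, 0.933], [0.0, 0.0, 0.0, 1.0]] 348.673881393234
[[0.987, -0.074, 0.144, 0.488], [-0.161, -0.547, 0.821, -0.759], [0.018, -0.834, -0.552, 0.617], [0.0, 0.0, 0.0, 1.0]] 355.0448871637675
```

View pics/a.png

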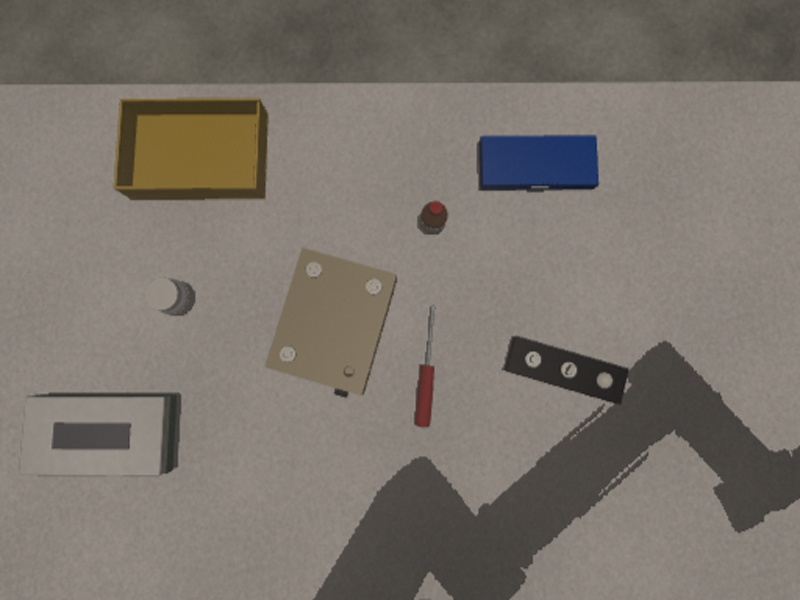

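View pics/b.png

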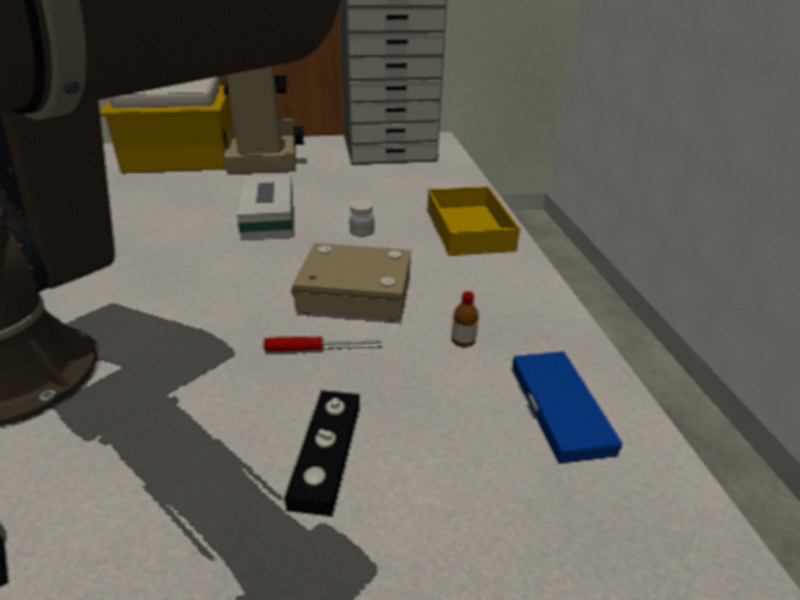

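The top view shows the block with three parts at (533,359), (569,370) and (604,381), and the empty cover hole at (349,371). The left part looks like the rivet and the middle one has the wing. Next I'll measure and zoom in.

```bash
cat > m.py <<'E'
from h import *
t=V('t0');s=V('s0')
for n,(u,v) in dict(L=(533,359),M=(569,370),R=(604,381),r1=(314,270),r2=(374,286),r3=(288,354),hole=(349,371)).items():
    print(n,t.pt(np.array(u*.64),np.array(v*.64)).round(4))
c1=cv2.resize(t.p[205:265,315:410,::-1],(760,480),interpolation=2)[:300]
C=t.cloud()
import itertools
# cover top: beige
P=C.reshape(-1,3); 
near=(np.abs(P[:,0]-.45)<.2)&(np.abs(P[:,1]-.16)<.2)&(P[:,2]>.04)&(P[:,2]<.1)
z=np.median(P[near,2]); print('cover z',z, near.sum())
Q=P[near&(abs(P[:,2]-z)<.006)]
r=cv2.minAreaRect((Q[:,:2]*1000).astype(np.float32)); print(r, cv2.boxPoints(r).round(1).tolist())
near=(np.abs(P[:,0]-.44)<.15)&(np.abs(P[:,1]+.17)<.2)&(abs(P[:,2]-.029)<.006)
r=cv2.minAreaRect((P[near,:2]*1000).astype(np.float32)); print(r, cv2.boxPoints(r).round(1).tolist())
a=cv2.resize(t.p[205:265,315:410,::-1],None,fx=8,fy=8,interpolation=2)
b=cv2.resize(s.p[245:320,180:240,::-1],None,fx=6.4,fy=6.4,interpolation=2)
o=np.zeros((a.shape[0],a.shape[1],3),np.uint8); o[:]=a
cv2.imwrite('pics/c.png',cv2.resize(np.hstack([o,b[:480]]),(800,336)))
E
python3 m.py
```

```text
L [ 0.4972 -0.175   0.0421]
M [ 0.4799 -0.2304  0.0483]
R [ 0.4622 -0.2906  0.034 ]
r1 [0.6375 0.1779 0.073 ]
r2 [0.6114 0.0814 0.0755]
r3 [0.5038 0.2157 0.0734]
hole [0.4764 0.1249 0.0149]
cover z 0.06842157590492759 4979
((559.2327880859375, 150.98501586914062), (160.90077209472656, 200.360107421875), 74.1648941040039) [[440.8999938964844, 100.9000015258789], [633.7000122070312, 46.29999923706055], [677.5999755859375, 201.0], [484.79998779296875, 255.6999969482422]]
((471.90478515625, -156.50308227539062), (126.4080581665039, 351.1615295410156), 6.5132575035095215) [[389.20001220703125, 10.800000190734863], [429.0, -338.1000061035156], [554.5999755859375, -323.79998779296875], [514.7999877929688, 25.100000381469727]]
```

View pics/c.png

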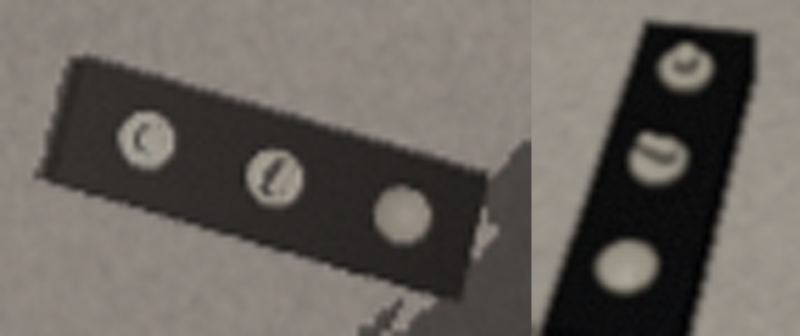

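The left part is the rivet: it has a round pin with its top at z≈0.042. The middle one is the screw and the right one the plug. The cover top is at z≈0.0684, with the hole near (0.478, 0.121). Next I'll plan the approach.

```bash
cat > plan.py <<'E'
import sys
from h import *
from scipy.spatial.transform import Rotation as R
# usage: plan x y z yaw n
def plan(x,y,z,yaw,n):
    o=ctrl.get_obs(); A=R.from_euler('xyz',o['orientation'],degrees=True); B=R.from_euler('xyz',[180,0,yaw],degrees=True)
    w=(A.inv()*B).as_rotvec(); step=(np.array([x,y,z])-o['tool_pos'])/n
    print('rot deg/row',np.degrees(w)/n,'dist',np.linalg.norm(step)*100)
    for i in range(n):
        Ai=A*R.from_rotvec(w*i/n); print((Ai.inv().apply(step)*100).round(2).tolist(),(w/n).round(4).tolist())
if __name__=='__main__': plan(*map(float,sys.argv[1:5]),int(sys.argv[5]))
E
python3 plan.py .497 -.175 .16 -106.8 12
```

```text
rot deg/row [ 7.04710142e-03  2.27578658e-03 -4.02462662e+00] dist 4.0958804211202775
[-3.14, 2.55, 0.62] [0.0001, 0.0, -0.0702]
[-3.31, 2.33, 0.62] [0.0001, 0.0, -0.0702]
[-3.47, 2.09, 0.62] [0.0001, 0.0, -0.0702]
[-3.61, 1.84, 0.62] [0.0001, 0.0, -0.0702]
[-3.73, 1.58, 0.62] [0.0001, 0.0, -0.0702]
[-3.83, 1.32, 0.62] [0.0001, 0.0, -0.0702]
[-3.91, 1.05, 0.62] [0.0001, 0.0, -0.0702]
[-3.98, 0.77, 0.62] [0.0001, 0.0, -0.0702]
[-4.02, 0.49, 0.62] [0.0001, 0.0, -0.0702]
[-4.04, 0.2, 0.61] [0.0001, 0.0, -0.0702]
[-4.05, -0.08, 0.61] [0.0001, 0.0, -0.0702]
[-4.03, -0.36, 0.61] [0.0001, 0.0, -0.0702]
```

Call:
move_arm(moves=[8.76, -3.14, 2.55, 0.62, 0, 0, -0.0702, 8.76, -3.31, 2.33, 0.62, 0, 0, -0.0702, 8.76, -3.47, 2.09, 0.62, 0, 0, -0.0702, 8.76, -3.61, 1.84, 0.62, 0, 0, -0.0702, 8.76, -3.73, 1.58, 0.62, 0, 0, -0.0702, 8.76, -3.83, 1.32, 0.62, 0, 0, -0.0702, 8.76, -3.91, 1.05, 0.62, 0, 0, -0.0702, 8.76, -3.98, 0.77, 0.62, 0, 0, -0.0702])

```text
clock: 0.9
tool_pos: [0.4265, -0.3193, 0.1846]
orientation: [180.0, 0.0, -122.8]
force: [0.1, -0.8, -0.7]
opening: 0.0877
gripper_force: 0.0
```

Call:
move_arm(moves=[8.76, -4.02, 0.49, 0.62, 0, 0, -0.0702, 8.76, -4.04, 0.2, 0.61, 0, 0, -0.0702, 8.76, -4.05, -0.08, 0.61, 0, 0, -0.0702, 8.76, -4.03, -0.36, 0.61, 0, 0, -0.0702, 8.76, 0, 0, 0, 0, 0, 0, 8.76, 0, 0, 0, 0, 0, 0])

```text
clock: 1.5
tool_pos: [0.4972, -0.1745, 0.16]
orientation: [179.9, -0.0, -106.7]
force: [-0.1, -0.3, -0.8]
opening: 0.0876
gripper_force: 0.0
```

```bash
python3 - <<'E'
from h import *
o=ctrl.get_obs(); print(o['clock'],o['tool_pos'],o['orientation'],o['force'])
p,d,m=save('wrist','w1'); cv2.imwrite('pics/w1b.png',cv2.resize(p[:,:,::-1],(800,600),interpolation=2))
print(m['cam_to_world'].round(3).tolist())
E
```

```text
1.5 [ 0.49717792 -0.17449013  0.16004125] [ 1.79938571e+02 -1.55820197e-02 -1.06722484e+02] [-0.13891843 -0.27845682 -0.77731101]
[[-0.958, 0.279, 0.071, 0.478], [0.288, 0.926, 0.245, -0.241], [0.002, 0.255, -0.967, 0.31], [0.0, 0.0, 0.0, 1.0]]
```

View pics/w1b.png

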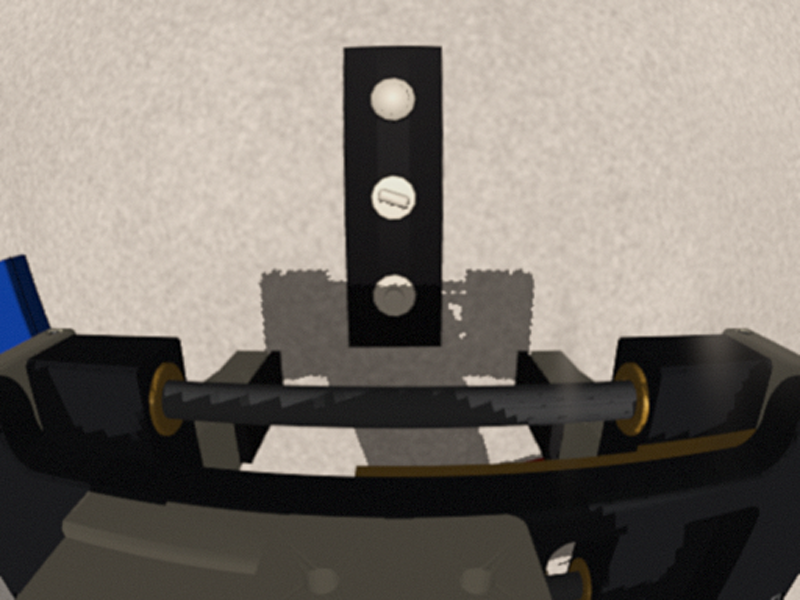

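The wrist view shows the rivet flange at (394,296), with the screw at (394,198) and the plug at (393,99), in line along the block.

```bash
python3 - <<'E'
from h import *
w=V('w1')
g=w.p.astype(int)
for n,(u,v) in dict(riv=(394,296),scr=(394,198),plug=(393,99)).items():
    u*=.64;v*=.64
    r=slice(int(v)-17,int(v)+18),slice(int(u)-17,int(u)+18)
    z=w.cloud()[r]; k=(z[...,2]>.0305)
    q=z[k]; print(n,k.sum(),((q.min(0)+q.max(0))/2).round(4),np.median(q,0).round(4),w.atz(np.array(u),np.array(v),.033).round(4),q[:,2].max().round(4))
    vs,us=np.nonzero(k); c,rad=cv2.minEnclosingCircle(np.stack([us,vs],1).astype(np.float32)); print(w.atz(np.array(c[0]+int(u)-17),np.array(c[1]+int(v)-17),.033).round(4),rad)
    kk=z[...,2]>.039; print('hi',kk.sum(), z[kk].mean(0).round(4) if kk.any() else '')
E
python3 plan.py .497 -.175 .046 -106.8 4
```

```text
riv 539 [ 0.4952 -0.2034  0.1701] [ 0.4992 -0.1792  0.0329] [ 0.4991 -0.1775  0.033 ] 0.3097
[ 0.501 -0.183  0.033] 17.818830490112305
hi 131 [ 0.4989 -0.1802  0.0503]
scr 578 [ 0.4825 -0.2351  0.1701] [ 0.4824 -0.2354  0.0328] [ 0.4819 -0.2346  0.033 ] 0.3097
[ 0.4808 -0.2318  0.033 ] 17.446781158447266
hi 150 [ 0.4821 -0.2355  0.0555]
plug 535 [ 0.4655 -0.2731  0.1701] [ 0.4658 -0.292   0.0333] [ 0.4653 -0.2918  0.033 ] 0.3097
[ 0.4642 -0.2936  0.033 ] 17.958162307739258
hi 9 [ 0.4779 -0.2411  0.3097]
rot deg/row [ 0.01183611 -0.00358728 -0.00119451] dist 2.855415858674736
[-0.01, -0.0, 2.86] [0.0002, -0.0001, -0.0]
[-0.01, -0.0, 2.86] [0.0002, -0.0001, -0.0]
[-0.01, -0.0, 2.86] [0.0002, -0.0001, -0.0]
[-0.01, -0.0, 2.86] [0.0002, -0.0001, -0.0]
```

Call:
move_arm(moves=[8.76, 0.2, -0.2, 3.5, 0, 0, 0, 8.76, 0, 0, 3.5, 0, 0, 0, 8.76, 0, 0, 3, 0, 0, 0, 8.76, 0, 0, 1.22, 0, 0, 0, 8.76, 0, 0, 0.5, 0, 0, 0, 2.0, 0, 0, 0, 0, 0, 0, 2.0, 0, 0, 0, 0, 0, 0, 2.0, 0, 0, 0, 0, 0, 0])

```text
clock: 2.35
tool_pos: [0.4994, -0.178, 0.0446]
orientation: [-179.9, 0.0, -106.8]
force: [-0.2, -0.7, -0.2]
opening: 0.0688
gripper_force: 0.0
```

```bash
python3 - <<'E'
from h import *
o=ctrl.get_obs(); print(o['clock'],o['tool_pos'],o['opening'],o['force'])
p,d,m=save('wrist','w2'); cv2.imwrite('pics/w2b.png',cv2.resize(p[100:300,130:380,::-1],(750,600),interpolation=2))
E
```

```text
2.35 [ 0.49944819 -0.17797736  0.04458723] 0.06880481957171823 [-0.15413647 -0.66679495 -0.15467832]
```

View pics/w2b.png

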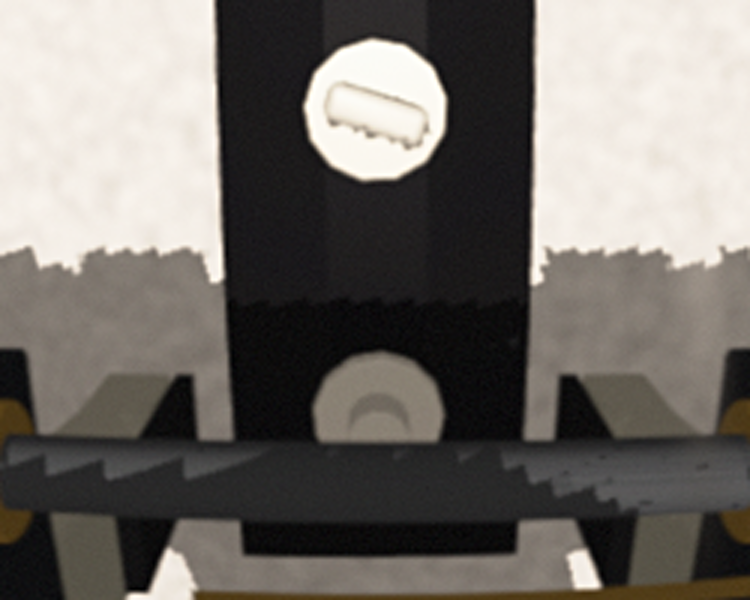

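The rivet is centred between the pads: flange at col 379, pads' midpoint about 375. I'll go down slightly and close.

Call:
move_arm(moves=[2, 0, 0, 0.13, 0, 0, 0, 1.6, 0, 0, 0, 0, 0, 0, 1.6, 0, 0, 0, 0, 0, 0, 1.6, 0, 0, 0, 0, 0, 0, 1.6, 0, 0, 0, 0, 0, 0, 1.6, 0, 0, 0, 0, 0, 0])

```text
clock: 3.0
tool_pos: [0.4985, -0.1779, 0.0419]
orientation: [180.0, -0.0, -106.8]
force: [1.0, 0.4, -0.6]
opening: 0.019
gripper_force: 0.0
```

Call:
move_arm(moves=[0.8, 0, 0, 0, 0, 0, 0, 0.8, 0, 0, 0, 0, 0, 0, 0.8, 0, 0, 0, 0, 0, 0])

```text
clock: 3.3
tool_pos: [0.4985, -0.1779, 0.0419]
orientation: [180.0, -0.0, -106.8]
force: [-0.2, 0.3, 0.2]
opening: 0.0103
gripper_force: 30.0
```

Gripped at 30 N. Lifting straight up.

Call:
move_arm(moves=[0.8, 0, 0, -0.5, 0, 0, 0, 0.8, 0, 0, -1.5, 0, 0, 0, 0.8, 0, 0, -3, 0, 0, 0, 0.8, 0, 0, -3, 0, 0, 0, 0.8, 0, 0, -3, 0, 0, 0, 0.8, 0, 0, 0, 0, 0, 0])

```text
clock: 3.9
tool_pos: [0.5011, -0.1783, 0.1567]
orientation: [-179.6, 0.1, -106.8]
force: [0.4, 0.3, -0.1]
opening: 0.0104
gripper_force: 30.0
```

```bash
python3 - <<'E'
from h import *
o=ctrl.get_obs(); print(o['clock'],o['tool_pos'],o['opening'],o['force'])
save('side','s2'); p,d,m=save('wrist','w3')
s=V('s2'); 
q=np.linalg.inv(s.T)@np.r_[o['tool_pos'],1]; u,v=s.cx+s.f*q[0]/q[2],s.cy+s.f*q[1]/q[2]; print(u,v)
u,v=int(u),int(v)
a=cv2.resize(s.p[max(v-40,0):v+40,u-40:u+40,::-1],(400,400),interpolation=2)
b=cv2.resize(p[150:300,180:330,::-1],(400,400),interpolation=2)
cv2.imwrite('pics/d.png',np.hstack([a,b]))
E
python3 plan.py .478 .122 .148 -106 8
```

```text
3.9 [ 0.50105153 -0.1782583   0.15666927] 0.01042249824377853 [ 0.35549892  0.33424259 -0.05672034]
212.22242011414363 217.1588143638818
rot deg/row [-0.0142524   0.00602222 -0.1039232 ] dist 3.757127343997569
[-3.51, 1.33, 0.06] [-0.0002, 0.0001, -0.0018]
[-3.51, 1.33, 0.06] [-0.0002, 0.0001, -0.0018]
[-3.52, 1.32, 0.06] [-0.0002, 0.0001, -0.0018]
[-3.52, 1.32, 0.06] [-0.0002, 0.0001, -0.0018]
[-3.52, 1.31, 0.06] [-0.0002, 0.0001, -0.0018]
[-3.52, 1.3, 0.06] [-0.0002, 0.0001, -0.0018]
[-3.53, 1.3, 0.06] [-0.0002, 0.0001, -0.0018]
[-3.53, 1.29, 0.06] [-0.0002, 0.0001, -0.0018]
```

View pics/d.png

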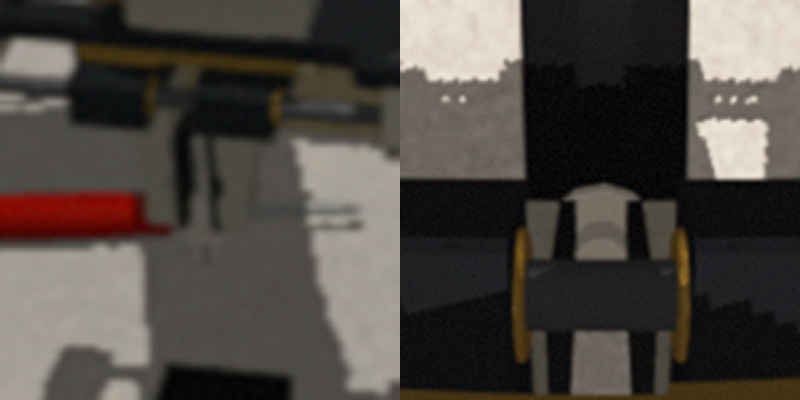

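The rivet is held by its pin, with the flange under the fingertips at (600,190) in the composite. Moving to a look pose near the hole.

```bash
python3 plan.py .485 .146 .192 -106.8 8|tail -8
```

```text
[-3.82, 1.34, -0.49] [-0.0002, 0.0001, -0.0001]
[-3.82, 1.34, -0.49] [-0.0002, 0.0001, -0.0001]
[-3.82, 1.34, -0.49] [-0.0002, 0.0001, -0.0001]
[-3.82, 1.34, -0.49] [-0.0002, 0.0001, -0.0001]
[-3.82, 1.34, -0.49] [-0.0002, 0.0001, -0.0001]
[-3.82, 1.34, -0.49] [-0.0002, 0.0001, -0.0001]
[-3.82, 1.34, -0.49] [-0.0002, 0.0001, -0.0001]
[-3.82, 1.34, -0.49] [-0.0002, 0.0001, -0.0001]
```

Call:
move_arm(moves=[0.8, -3.82, 1.34, -0.49, 0, 0, 0, 0.8, -3.82, 1.34, -0.49, 0, 0, 0, 0.8, -3.82, 1.34, -0.49, 0, 0, 0, 0.8, -3.82, 1.34, -0.49, 0, 0, 0, 0.8, -3.82, 1.34, -0.49, 0, 0, 0, 0.8, -3.82, 1.34, -0.49, 0, 0, 0, 0.8, -3.82, 1.34, -0.49, 0, 0, 0, 0.8, -3.82, 1.34, -0.49, 0, 0, 0])

```text
clock: 4.8
tool_pos: [0.4833, 0.147, 0.1903]
orientation: [179.9, -0.1, -106.8]
force: [0.9, 0.1, -0.3]
opening: 0.0106
gripper_force: 30.0
```

Call:
move_arm(moves=[0.8, 0, 0, 0, 0, 0, 0, 0.8, 0, 0, 0, 0, 0, 0])

```text
clock: 5.0
tool_pos: [0.4836, 0.1463, 0.19]
orientation: [179.9, -0.1, -106.7]
force: [-0.1, -0.9, -0.3]
opening: 0.0103
gripper_force: 30.0
```

```bash
python3 - <<'E'
from h import *
o=ctrl.get_obs(); print(o['clock'],o['tool_pos'],o['orientation'],o['opening'],o['force'])
p,d,m=save('wrist','w4'); cv2.imwrite('pics/w4b.png',cv2.resize(p[80:280,130:380,::-1],(750,600),interpolation=2))
C=V('w4').cloud(); print(C[100:250:10,200:300:10,2].round(3))
E
```

```text
5.0 [0.48357461 0.14626022 0.19003368] [ 1.79914994e+02 -9.38719506e-02 -1.06708096e+02] 0.010323369574436898 [-0.09443891 -0.91708925 -0.34199559]
[[-0.001 -0.001 -0.001 -0.     0.001  0.    -0.002  0.    -0.002  0.   ]
 [-0.001 -0.001  0.    -0.001  0.    -0.    -0.    -0.001 -0.001 -0.001]
 [-0.001 -0.001 -0.002  0.    -0.001 -0.001  0.    -0.    -0.001 -0.   ]
 [-0.001  0.    -0.    -0.001 -0.001 -0.    -0.001  0.    -0.001 -0.002]
 [ 0.068  0.068  0.069  0.068  0.068  0.069  0.069  0.069  0.068  0.001]
 [ 0.068  0.068  0.067  0.069  0.068  0.069  0.069  0.067  0.068  0.   ]
 [ 0.068  0.068  0.069  0.069  0.069  0.013  0.068  0.068  0.069  0.041]
 [ 0.068  0.068  0.068  0.068  0.069  0.014  0.069  0.067  0.07   0.044]
 [ 0.068  0.068  0.068  0.067  0.067  0.068  0.068  0.068  0.069  0.   ]
 [ 0.07   0.069  0.068  0.068  0.068  0.068  0.068  0.069  0.068  0.   ]
 [ 0.068  0.068  0.068  0.067  0.067  0.069  0.067  0.068  0.069 -0.001]
 [ 0.069  0.069  0.069  0.068  0.069  0.068  0.069  0.069  0.068 -0.001]
 [ 0.256  0.255  0.256  0.068  0.069  0.177  0.178  0.068  0.07   0.255]
 [ 0.265  0.264  0.264  0.193  0.19   0.181  0.18   0.189  0.194  0.263]
 [ 0.271  0.27   0.271  0.205  0.203  0.189  0.189  0.203  0.205  0.27 ]]
```

View pics/w4b.png

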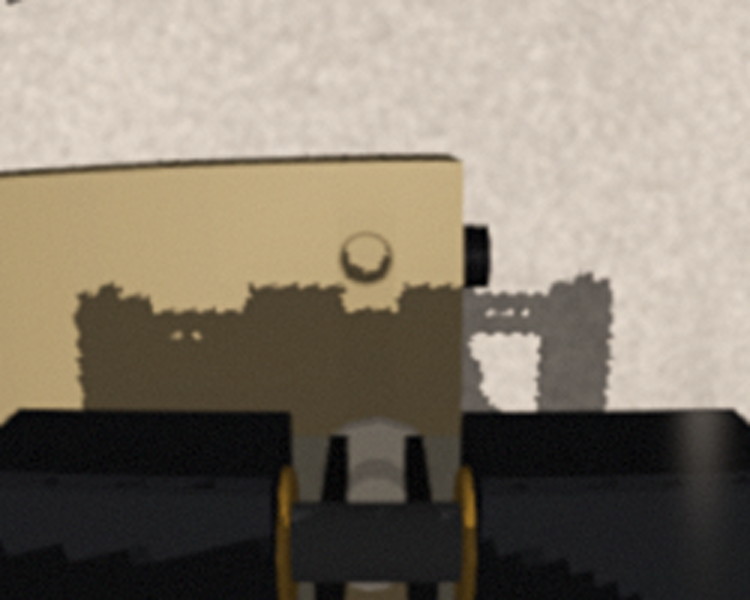

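The hole mouth is at crop (366,257), with the cover corner at upper right. The held flange is at (377,430). Now I'll refine the hole position.

```bash
python3 - <<'E'
from h import *
w=V('w4');C=w.cloud()
r=slice(148,182),slice(234,272)
k=C[r][...,2]<.063; vs,us=np.nonzero(k)
ct=max(cv2.findContours(k.astype(np.uint8),0,1)[0],key=cv2.contourArea)
(u,v),rad=cv2.minEnclosingCircle(ct); print(u+234,v+148,rad, 'n',k.sum())
h=w.atz(np.array(u+234),np.array(v+148),.0685); print('hole depth',h.round(4))
h2=w.atz(np.array(252.),np.array(165.7),.0685); print('hole by eye',h2.round(4))
# cover edges
Q=C[(abs(C[...,2]-.0685)<.004)]; 
A=np.array([-.958,.288]);B=np.array([-.288,-.958])
m=(abs(C[...,2]-.0685)<.004)&(np.mgrid[:384,:512][0]<200)
P=C[m][:,:2]; 
# cover corner = extreme; fit edges with rect axes at yaw a
for a in (-15.2,-15.8,-16.4):
    x=np.array([np.cos(np.radians(a)),np.sin(np.radians(a))]);y=np.array([-x[1],x[0]])
    sel=np.linalg.norm(P-h2[:2],axis=1)<.045; print(a,'edge dist x',h2[:2]@x-np.percentile(P[sel]@x,.3),'y',h2[:2]@y-np.percentile(P[sel]@y,.3))
# held flange
o=(C[...,2]>.168)&(C[...,2]<.1825); ll=np.mgrid[:384,:512]; o&=(ll[0]>210)&(ll[0]<250)&(ll[1]>225)&(ll[1]<285)
F=C[o]; tx=np.array([np.cos(np.radians(-106.7)),np.sin(np.radians(-106.7))]); ty=np.array([tx[1],-tx[0]])
t=np.array([.48357,.14626]); rel=F[:,:2]-t; print('flange rel tool x',(rel@tx).min(),(rel@tx).max(),'y',(rel@ty).min(),(rel@ty).max(),'z',np.percentile(F[:,2],[5,50,95]))
E
python3 plan.py .478 .122 .13 -106.8 1
```

```text
251.2708339691162 165.4583339691162 7.742844104766846 n 186
hole depth [0.4792 0.1199 0.0685]
hole by eye [0.4786 0.1203 0.0685]
-15.2 edge dist x 0.028918992002106125 y 0.02952675115941092
-15.8 edge dist x 0.028807889648786944 y 0.029401211511971115
-16.4 edge dist x 0.02901617936763079 y 0.02929684380407488
flange rel tool x 0.002107476947346576 0.01276656876337182 y -0.008810953809942339 0.008168957055857056 z [0.1776294  0.1804856  0.18184009]
rot deg/row [ 0.08452249 -0.095826    0.02111055] dist 6.474463359612521
[2.4, -0.15, 6.01] [0.0015, -0.0017, 0.0004]
```

Call:
move_arm(moves=[0.8, 1.3, -0.15, 2, 0, 0, 0, 0.8, 1.33, -0.16, 2.5, 0, 0, 0, 0.8, 0, 0, 2.5, 0, 0, 0, 0.8, 0, 0, 1.5, 0.0015, -0.0017, 0, 0.8, 0, 0, 0, 0, 0, 0, 0.8, 0, 0, 0, 0, 0, 0])

```text
clock: 5.65
tool_pos: [0.4797, 0.1186, 0.1062]
orientation: [-179.9, 0.0, -106.9]
force: [-0.4, 0.4, -0.6]
opening: 0.0104
gripper_force: 30.0
```

```bash
python3 plan.py .479 .1202 .097 -106.7 1
```

```text
rot deg/row [-0.05810628  0.03664165 -0.18189913] dist 0.9322743557751447
[-0.13, 0.11, 0.92] [-0.001, 0.0006, -0.0032]
```

Call:
move_arm(moves=[0.8, -0.13, 0.11, 0.3, 0, 0, 0, 0.8, 0, 0, 0, 0, 0, 0, 0.8, 0, 0, 0, 0, 0, 0])

```text
clock: 5.95
tool_pos: [0.4793, 0.1214, 0.1037]
orientation: [-179.9, 0.1, -106.8]
force: [-0.6, -0.3, -0.3]
opening: 0.0104
gripper_force: 30.0
```

```bash
python3 - <<'E'
from h import *
for i in range(4):
    o=ctrl.get_obs(); print(o['clock'],o['tool_pos'],o['force'])
    vision.snapshot('wrist')
E
```

```text
5.95 [0.47928096 0.121377   0.10370991] [-0.56221305 -0.33546999 -0.2895616 ]
6.0 [0.47923831 0.12137084 0.10366979] [-0.75921019  0.08059732  0.25103932]
6.05 [0.47918395 0.12136197 0.10356915] [ 0.56763348  1.25689643 -0.79480103]
6.1 [0.47915732 0.12134475 0.10349952] [-0.1091294   0.63292513  0.36019411]
```

Call:
move_arm(moves=[0.8, 0.1, -0.02, 0, 0, 0, 0, 0.8, 0, 0, 0.2, 0, 0, 0, 0.8, 0, 0, 0.2, 0, 0, 0, 0.8, 0, 0, 0.2, 0, 0, 0, 0.8, 0, 0, 0, 0, 0, 0])

```text
clock: 6.65
tool_pos: [0.4787, 0.1201, 0.0967]
orientation: [-179.9, 0.1, -106.8]
force: [0.1, 0.5, -0.4]
opening: 0.0101
gripper_force: 30.0
```

Call:
move_arm(moves=[0.8, 0, 0, 0.15, 0, 0, 0, 0.8, 0, 0, 0.15, 0, 0, 0, 0.8, 0, 0, 0, 0, 0, 0])

```text
clock: 6.95
tool_pos: [0.4788, 0.1201, 0.0939]
orientation: [-179.9, 0.1, -106.8]
force: [0.1, 0.2, 0.4]
opening: 0.0101
gripper_force: 30.0
```

Call:
move_arm(moves=[0.8, 0, 0, 0.15, 0, 0, 0, 0.8, 0, 0, 0.15, 0, 0, 0, 0.8, 0, 0, 0, 0, 0, 0])

```text
clock: 7.25
tool_pos: [0.4789, 0.1201, 0.091]
orientation: [-179.9, 0.1, -106.8]
force: [0.7, -0.8, -0.8]
opening: 0.0106
gripper_force: 30.0
```

Call:
move_arm(moves=[0.8, 0, 0, 0.15, 0, 0, 0, 0.8, 0, 0, 0.15, 0, 0, 0, 0.8, 0, 0, 0, 0, 0, 0])

```text
clock: 7.55
tool_pos: [0.4789, 0.1201, 0.0879]
orientation: [-179.9, 0.1, -106.8]
force: [0.5, -0.8, 0.8]
opening: 0.0102
gripper_force: 30.0
```

Call:
move_arm(moves=[0.8, 0, 0, 0.15, 0, 0, 0, 0.8, 0, 0, 0.15, 0, 0, 0, 0.8, 0, 0, 0, 0, 0, 0])

```text
clock: 7.85
tool_pos: [0.4788, 0.1201, 0.0849]
orientation: [-179.9, 0.1, -106.8]
force: [0.0, 0.4, 0.3]
opening: 0.0105
gripper_force: 30.0
```

Call:
move_arm(moves=[0.8, 0, 0, 0.1, 0, 0, 0, 0.8, 0, 0, 0.05, 0, 0, 0, 0.8, 0, 0, 0, 0, 0, 0])

```text
clock: 8.15
tool_pos: [0.479, 0.1202, 0.0836]
orientation: [-179.9, 0.1, -106.8]
force: [-0.5, -0.3, -0.1]
opening: 0.0105
gripper_force: 30.0
```

Call:
move_arm(moves=[0.8, 0, 0, 0.04, 0, 0, 0, 0.8, 0, 0, 0, 0, 0, 0])

```text
clock: 8.35
tool_pos: [0.4789, 0.1201, 0.0832]
orientation: [-179.9, 0.1, -106.8]
force: [-0.0, 0.1, 0.5]
opening: 0.0105
gripper_force: 30.0
```

Call:
move_arm(moves=[0.8, 0, 0, 0.04, 0, 0, 0, 0.8, 0, 0, 0, 0, 0, 0])

```text
clock: 8.55
tool_pos: [0.479, 0.1202, 0.0829]
orientation: [-179.9, 0.1, -106.8]
force: [0.2, -0.4, -0.7]
opening: 0.01
gripper_force: 30.0
```

Call:
move_arm(moves=[0.8, 0, 0, 0.03, 0, 0, 0, 0.8, 0, 0, 0, 0, 0, 0])

```text
clock: 8.75
tool_pos: [0.479, 0.1202, 0.0827]
orientation: [-179.9, 0.1, -106.8]
force: [-0.5, -0.1, 1.8]
opening: 0.0102
gripper_force: 30.0
```

Call:
move_arm(moves=[0.8, 0, 0, 0.03, 0, 0, 0, 0.8, 0, 0, 0, 0, 0, 0])

```text
clock: 8.95
tool_pos: [0.4791, 0.1202, 0.0825]
orientation: [-179.9, 0.1, -106.8]
force: [-0.4, -0.5, 4.6]
opening: 0.0105
gripper_force: 30.0
```

Call:
move_arm(moves=[0.8, 0, 0, 0.02, 0, 0, 0, 0.8, 0, 0, 0, 0, 0, 0])

```text
clock: 9.15
tool_pos: [0.4791, 0.1202, 0.0823]
orientation: [-179.9, 0.1, -106.8]
force: [-0.7, -0.0, 6.8]
opening: 0.0103
gripper_force: 30.0
```

Flange contact occurred at the expected height, with the force rising smoothly. Releasing, backing off and closing the fingers above the pin.

Call:
move_arm(moves=[0.8, 0, 0, -0.04, 0, 0, 0, 3.5, 0, 0, 0, 0, 0, 0, 3.5, 0, 0, 0, 0, 0, 0, 3.5, 0, 0, 0, 0, 0, 0, 3.5, 0, 0, -1.0, 0, 0, 0, 3.5, 0, 0, -2.5, 0, 0, 0, 3.5, 0, 0, -3.5, 0, 0, 0, 3.5, 0, 0, 0, 0, 0, 0])

```text
clock: 9.95
tool_pos: [0.4814, 0.1214, 0.1574]
orientation: [-179.6, 0.4, -106.8]
force: [1.1, 1.1, -0.1]
opening: 0.0351
gripper_force: 0.0
```

Call:
move_arm(moves=[3.5, -1.5, 0, -2.5, 0, 0, 0, 0, 0, 0, 0, 0, 0, 0, 0, 0, 0, 0, 0, 0, 0, 0, 0, 0, 0, 0, 0, 0])

```text
clock: 10.35
tool_pos: [0.4826, 0.1341, 0.1771]
orientation: [-180.0, 0.1, -106.8]
force: [-0.4, -0.2, 0.1]
opening: 0.0167
gripper_force: 0.0
```

```bash
python3 - <<'E'
from h import *
o=ctrl.get_obs(); print(o['clock'],o['tool_pos'],o['orientation'],o['opening'],o['force'])
p,d,m=save('wrist','w5'); save('side','s5')
s=V('s5'); q=np.linalg.inv(s.T)@np.r_[.479,.1202,.075,1]; u,v=int(s.cx+s.f*q[0]/q[2]),int(s.cy+s.f*q[1]/q[2])
a=cv2.resize(s.p[v-30:v+30,u-30:u+30,::-1],(400,400),interpolation=2)
b=cv2.resize(p[130:230,200:300,::-1],(400,400),interpolation=2)
cv2.imwrite('pics/e.png',np.hstack([a,b]))
C=V('w5').cloud(); k=np.hypot(C[...,0]-.479,C[...,1]-.120)<.03
for lo,hi in ((.067,.0705),(.0705,.078),(.078,.09)):
    q=C[k&(C[...,2]>lo)&(C[...,2]<hi)]; print(len(q),q.mean(0).round(4) if len(q) else '',q[:,:2].min(0),q[:,:2].max(0)) if len(q) else print(0)
E
```

```text
10.35 [0.48258583 0.13408048 0.17705013] [-1.79955060e+02  6.85926268e-02 -1.06827052e+02] 0.016717482483292 [-0.39616561 -0.15660693  0.06983882]
2738 [0.4787 0.1191 0.0684] [0.44900524 0.09009519] [0.50886645 0.14987002]
507 [0.4794 0.1193 0.0733] [0.45330821 0.09235251] [0.49270903 0.13278925]
160 [0.4796 0.1199 0.0829] [0.47398917 0.11449219] [0.4855859  0.12580443]
```

View pics/e.png

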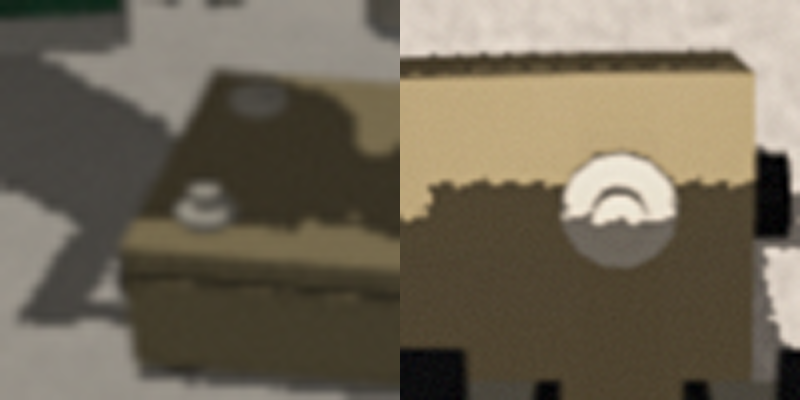

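The rivet is seated with its flange flat and the pin up (top at z≈0.083). The cover hasn't sunk (0.0684). Moving above the pin with the fingers closed.

Call:
move_arm(moves=[0, 1.44, -0.11, 2, 0, 0, 0, 0, 0, 0, 2.5, 0, 0, 0, 0, 0, 0, 2, 0, 0, 0, 0, 0, 0, 1.2, 0, 0, 0, 0, 0, 0, 0, 0, 0, 0, 0, 0, 0, 0, 0, 0, 0, 0, 0, 0, 0, 0, 0, 0])

```text
clock: 11.15
tool_pos: [0.4808, 0.1208, 0.1013]
orientation: [-179.9, 0.2, -106.8]
force: [0.1, 0.5, 0.2]
opening: 0.0006
gripper_force: 0.0
```

```bash
python3 plan.py .4795 .12 .093 -106.8 1; python3 -c "
from h import *
print(ctrl.get_obs())"
```

```text
rot deg/row [-0.14445098  0.1542833  -0.00515812] dist 0.84874030301515
[0.12, 0.1, 0.83] [-0.0025, 0.0027, -0.0001]
{'clock': 11.15, 'joint_pos': array([ 3.68842892e+01,  1.12907008e+01, -3.19260084e+01,  3.44661195e-02,
       -4.65734320e+01, -5.37130944e+01]), 'qvel': array([-0.00214291, -0.38109031,  0.01869068, -0.13814645,  0.15953069,
       -0.06457123]), 'tau': array([-3.52877635e-02, -3.82054102e+01,  2.24392104e+01,  5.37626222e+00,
       -4.67822899e-02,  1.89246430e-04]), 'tool_pos': array([0.48080836, 0.12079775, 0.10134792]), 'orientation': array([-1.79855556e+02,  1.54289639e-01, -1.06804964e+02]), 'force': array([0.12762315, 0.47652208, 0.22488395]), 'moment': array([0.01823483, 0.08189401, 0.00507975]), 'gripper_force': 0.0, 'opening': 0.0006407860147664403}
```

Call:
move_arm(moves=[0, 0.12, 0.1, 0.4, -0.0025, 0.0027, 0, 0, 0, 0, 0.35, 0, 0, 0, 0, 0, 0, 0, 0, 0, 0, 0, 0, 0, 0, 0, 0, 0])

```text
clock: 11.55
tool_pos: [0.4788, 0.1195, 0.093]
orientation: [179.9, -0.1, -106.8]
force: [-0.3, -0.3, 0.3]
opening: 0.0007
gripper_force: 0.0
```

Call:
move_arm(moves=[0, 0, 0, 0.05, 0, 0, 0, 0, 0, 0, 0.05, 0, 0, 0, 0, 0, 0, 0, 0, 0, 0])

```text
clock: 11.85
tool_pos: [0.4789, 0.1196, 0.092]
orientation: [179.9, -0.1, -106.8]
force: [-0.7, 0.0, -0.4]
opening: 0.0007
gripper_force: 0.0
```

Call:
move_arm(moves=[0, 0, 0, 0.05, 0, 0, 0, 0, 0, 0, 0.05, 0, 0, 0, 0, 0, 0, 0, 0, 0, 0])

```text
clock: 12.15
tool_pos: [0.479, 0.1196, 0.0914]
orientation: [180.0, -0.1, -106.8]
force: [-2.2, 0.0, 6.2]
opening: 0.0005
gripper_force: 3.2
```

Call:
move_arm(moves=[0, 0, 0, 0.03, 0, 0, 0, 0, 0, 0, 0, 0, 0, 0])

```text
clock: 12.35
tool_pos: [0.479, 0.1196, 0.0913]
orientation: [180.0, -0.0, -106.8]
force: [-2.7, -0.2, 7.4]
opening: 0.0007
gripper_force: 3.9
```

Call:
move_arm(moves=[0, 0, 0, 0.03, 0, 0, 0, 0, 0, 0, 0, 0, 0, 0])

```text
clock: 12.55
tool_pos: [0.479, 0.1196, 0.091]
orientation: [180.0, -0.0, -106.8]
force: [-3.6, -0.5, 8.4]
opening: 0.0002
gripper_force: 4.0
```

Call:
move_arm(moves=[0, 0, 0, 0.03, 0, 0, 0, 0, 0, 0, 0, 0, 0, 0])

```text
clock: 12.75
tool_pos: [0.479, 0.1196, 0.0907]
orientation: [180.0, -0.0, -106.8]
force: [-2.8, 0.0, 7.6]
opening: 0.0003
gripper_force: 4.1
```

Call:
move_arm(moves=[0, 0, 0, 0.04, 0, 0, 0, 0, 0, 0, 0, 0, 0, 0])

```text
clock: 12.95
tool_pos: [0.479, 0.1196, 0.0903]
orientation: [180.0, -0.0, -106.8]
force: [-3.0, -0.7, 8.0]
opening: 0.0006
gripper_force: 4.1
```

The cover is sinking at 8 N as described. Continuing with 1 mm per call.

Call:
move_arm(moves=[0, 0, 0, 0.05, 0, 0, 0, 0, 0, 0, 0.05, 0, 0, 0, 0, 0, 0, 0, 0, 0, 0])

```text
clock: 13.25
tool_pos: [0.479, 0.1196, 0.0893]
orientation: [180.0, -0.0, -106.8]
force: [-3.6, -1.5, 8.0]
opening: 0.0004
gripper_force: 4.0
```

Call:
move_arm(moves=[0, 0, 0, 0.05, 0, 0, 0, 0, 0, 0, 0.05, 0, 0, 0, 0, 0, 0, 0, 0, 0, 0])

```text
clock: 13.55
tool_pos: [0.479, 0.1196, 0.0885]
orientation: [180.0, -0.0, -106.8]
force: [-3.7, -1.1, 11.2]
opening: 0.0002
gripper_force: 5.5
```

Call:
move_arm(moves=[0, 0, 0, 0.05, 0, 0, 0, 0, 0, 0, 0.05, 0, 0, 0, 0, 0, 0, 0, 0, 0, 0])

```text
clock: 13.85
tool_pos: [0.479, 0.1196, 0.0876]
orientation: [180.0, -0.0, -106.8]
force: [-3.8, -0.5, 10.9]
opening: 0.0006
gripper_force: 5.8
```

Call:
move_arm(moves=[0, 0, 0, 0.05, 0, 0, 0, 0, 0, 0, 0.05, 0, 0, 0, 0, 0, 0, 0, 0, 0, 0])

```text
clock: 14.15
tool_pos: [0.479, 0.1196, 0.0866]
orientation: [180.0, -0.0, -106.8]
force: [-4.3, 0.6, 11.0]
opening: 0.0003
gripper_force: 5.8
```

The cover has bottomed after about 2.5 mm and the pin is sliding at about 11 N. I expect it flush at TCP z≈0.079.

Call:
move_arm(moves=[0, 0, 0, 0.05, 0, 0, 0, 0, 0, 0, 0.05, 0, 0, 0, 0, 0, 0, 0.05, 0, 0, 0, 0, 0, 0, 0.05, 0, 0, 0, 0, 0, 0, 0, 0, 0, 0])

```text
clock: 14.65
tool_pos: [0.479, 0.1196, 0.0846]
orientation: [180.0, -0.0, -106.8]
force: [-4.5, -0.3, 11.2]
opening: 0.0001
gripper_force: 5.8
```

Call:
move_arm(moves=[0, 0, 0, 0.05, 0, 0, 0, 0, 0, 0, 0.05, 0, 0, 0, 0, 0, 0, 0.05, 0, 0, 0, 0, 0, 0, 0.05, 0, 0, 0, 0, 0, 0, 0, 0, 0, 0])

```text
clock: 15.15
tool_pos: [0.479, 0.1196, 0.0826]
orientation: [180.0, -0.0, -106.8]
force: [-3.7, -1.0, 10.6]
opening: 0.0006
gripper_force: 5.8
```

Call:
move_arm(moves=[0, 0, 0, 0.05, 0, 0, 0, 0, 0, 0, 0.05, 0, 0, 0, 0, 0, 0, 0, 0, 0, 0])

```text
clock: 15.45
tool_pos: [0.479, 0.1196, 0.0816]
orientation: [180.0, -0.0, -106.8]
force: [-5.2, -0.8, 11.4]
opening: 0.0002
gripper_force: 5.8
```

Call:
move_arm(moves=[0, 0, 0, 0.03, 0, 0, 0, 0, 0, 0, 0.03, 0, 0, 0, 0, 0, 0, 0, 0, 0, 0])

```text
clock: 15.75
tool_pos: [0.479, 0.1196, 0.081]
orientation: [180.0, -0.0, -106.8]
force: [-3.5, 0.5, 12.0]
opening: 0.0006
gripper_force: 5.8
```

Call:
move_arm(moves=[0, 0, 0, 0.03, 0, 0, 0, 0, 0, 0, 0.03, 0, 0, 0, 0, 0, 0, 0, 0, 0, 0])

```text
clock: 16.05
tool_pos: [0.479, 0.1196, 0.0804]
orientation: [180.0, -0.0, -106.8]
force: [-4.2, -0.4, 12.2]
opening: 0.0006
gripper_force: 5.8
```

Call:
move_arm(moves=[0, 0, 0, 0.03, 0, 0, 0, 0, 0, 0, 0.03, 0, 0, 0, 0, 0, 0, 0, 0, 0, 0])

```text
clock: 16.35
tool_pos: [0.479, 0.1196, 0.0798]
orientation: [180.0, -0.0, -106.8]
force: [-3.8, -0.1, 11.0]
opening: 0.0004
gripper_force: 5.8
```

Call:
move_arm(moves=[0, 0, 0, 0.03, 0, 0, 0, 0, 0, 0, 0.02, 0, 0, 0, 0, 0, 0, 0, 0, 0, 0])

```text
clock: 16.65
tool_pos: [0.479, 0.1196, 0.0793]
orientation: [180.0, -0.0, -106.8]
force: [-3.9, -0.3, 11.9]
opening: 0.0005
gripper_force: 5.9
```

Call:
move_arm(moves=[0, 0, 0, 0.03, 0, 0, 0, 0, 0, 0, 0, 0, 0, 0])

```text
clock: 16.85
tool_pos: [0.479, 0.1196, 0.0791]
orientation: [180.0, -0.0, -106.8]
force: [-4.3, 0.4, 12.8]
opening: 0.0002
gripper_force: 6.3
```

Call:
move_arm(moves=[0, 0, 0, 0.03, 0, 0, 0, 0, 0, 0, 0, 0, 0, 0])

```text
clock: 17.05
tool_pos: [0.479, 0.1196, 0.0789]
orientation: [180.0, -0.0, -106.8]
force: [-5.1, -0.7, 15.2]
opening: 0.0007
gripper_force: 7.2
```

Call:
move_arm(moves=[0, 0, 0, 0.02, 0, 0, 0, 0, 0, 0, 0, 0, 0, 0])

```text
clock: 17.25
tool_pos: [0.479, 0.1195, 0.0788]
orientation: [180.0, -0.0, -106.8]
force: [-5.9, -0.1, 15.7]
opening: 0.0006
gripper_force: 7.8
```

Call:
move_arm(moves=[0, 0, 0, 0.02, 0, 0, 0, 0, 0, 0, 0, 0, 0, 0])

```text
clock: 17.45
tool_pos: [0.479, 0.1196, 0.0787]
orientation: [180.0, -0.0, -106.8]
force: [-5.8, -0.4, 16.9]
opening: 0.0006
gripper_force: 8.4
```

Call:
move_arm(moves=[0, 0, 0, -0.3, 0, 0, 0, 0, 0, 0, -1, 0, 0, 0, 0, 0, 0, -3, 0, 0, 0, 0, -1.5, 0, -4, 0, 0, 0, 0, 0, 0, -1.5, 0, 0, 0, 0, 0, 0, 0, 0, 0, 0, 0, 0, 0, 0, 0, 0, 0])

```text
clock: 18.15
tool_pos: [0.4831, 0.134, 0.1755]
orientation: [179.9, -0.0, -106.8]
force: [1.2, 0.7, -1.2]
opening: 0.0006
gripper_force: 0.0
```

```bash
python3 - <<'E'
from h import *
o=ctrl.get_obs(); print(o['clock'],o['tool_pos'],o['force'])
p,d,m=save('wrist','w6'); save('side','s6')
s=V('s6'); q=np.linalg.inv(s.T)@np.r_[.479,.1202,.07,1]; u,v=int(s.cx+s.f*q[0]/q[2]),int(s.cy+s.f*q[1]/q[2])
a=cv2.resize(s.p[v-30:v+30,u-30:u+30,::-1],(400,400),interpolation=2)
b=cv2.resize(p[130:230,200:300,::-1],(400,400),interpolation=2)
cv2.imwrite('pics/f.png',np.hstack([a,b]))
C=V('w6').cloud(); r=np.hypot(C[...,0]-.4793,C[...,1]-.120)
for lo,hi in ((0,.004),(.004,.0055),(.008,.012),(.016,.025)):
    q=C[(r>lo)&(r<hi)][:,2]; print(lo,hi,len(q),np.median(q).round(4),np.percentile(q,[5,95]).round(4))
E
```

```text
18.15 [0.48306793 0.13395087 0.175482  ] [ 1.22953135  0.74837956 -1.17113489]
0 0.004 94 0.0719 [0.0704 0.2096]
0.004 0.0055 366 0.1812 [0.071  0.2413]
0.008 0.012 1965 0.2605 [0.0707 0.2826]
0.016 0.025 12973 0.2577 [0.066  0.2833]
```

View pics/f.png

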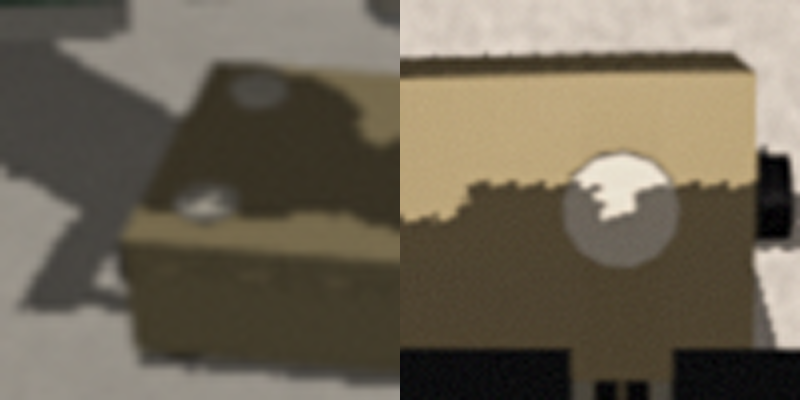

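The pin is flush and the flange lies flat on the cover. The pin-top depth of 0.072 matches the flange top after the cover sank. Handing in.

```bash
python3 -c "
from plant import ctrl
print(ctrl.close_job())"
```

```text
the job is handed in; nothing more can be done
None
```

The rivet is in the empty hole with its flange flat and its pin pressed flush; the highest force I read while pressing was about 17 N, and the job was handed in at about 18 s.

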